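# Unstack the sample tins onto their cooling stands

### The arm

A 6-joint arm with a two-finger parallel gripper is mounted at the origin on the work surface. World frame = base frame: x ahead of the robot, y to its left, z up, the work surface at z = 0. Lengths are in m, angles in rad, forces in N, time in s.
With the tool pointing down it reaches from about 0.25 to 0.725 m from the base axis. Payload 4 kg.
Tool frame: the origin (TCP) lies at the very end of the fingers, on their centre line; the grasp point (between the pads) lies 19 mm behind it; z points along the fingers, y is the line along which they close (so a half turn about z gives the same grasp; the last joint's range is limited). The gripper opens to 85 mm and grips with 20 to 120 N. Pads are 22 mm wide; open, the fingers measure 114 mm over their backs; the gripper's body (76 mm by 85 mm) begins 54 mm behind the grasp point. The pads swing forward as they close: fully open they stand 13 mm farther back than shut.
Start: joints at [-1.224, 0.241, 0.005, 1.335, 0, 1.571], TCP at [0.17, -0.47, 0.231] pointing down, gripper open.
Joint ranges: [-2.72, 2.72], [-1.05, 1.87], [-1.09, 1.28], [-1.99, 2.15], [-1.42, 1.44], [-3.14, 3.14]. Speed limits (rad/s): [2.79, 2.79, 3.14, 3.14, 3.14, 3.14].

### API

Orientations are given as a unit quaternion [x, y, z, w].
In Python, from workcell import telemetry, vision, workorder gives the robot as it stands.
- The arm moves only by the shell command python3 -m inch 'ROWS'. ROWS is JSON, a list of rows, each a list of 3 entries, a list of its own where there are three numbers: the turn, a rotation vector about the tool's x, y, z scaled (see below), then the shift along the tool's x, y, z scaled (see below), then the closure, from -1 (fully open) to 1 (shut). A call has 1 to 10 rows; each row shifts and turns the commanded pose from where the row before left it, along the tool's axes as they then stand; what a row does not reach is not made up. The controller multiplies each number of a shift by 0.3 m and each number of a turn by 360 degrees. A row lasts 1/12 s, in which the tool goes at most 41.7 mm and 7.16 degrees, less where a joint would pass 70% of its speed; a pose out of reach is approached as far as the arm can. A call with a number of a shift or a turn outside -1 to 1 is refused whole. A call with a gripper value outside its range is refused whole. The fingers move at their own pace and stop on an object; the grip force is fixed at half the most. Time passes only in rows, so rows that do not move let the fingers close. It gives the time, the measured TCP pose, the force, the opening and the grip force at its end, in the units of the state.
- telemetry.get_obs(): the state, without advancing time (a new reading comes with each control period).
- vision.camera(name): name is "scene" or "top" or "wrist"; returns a dict with "img" (480x640x3 uint8, red, green, blue), "fov_y" (degrees; the focal length in pixels is half the picture's height over the tangent of half this angle, whatever the lens; pixels are square), "cx", "cy" (the principal point, pixels), "pose" (4x4, takes a point from camera to world coordinates). Camera axes: x right, y up, looking along -z (the intrinsics and any distortion apply to the point x, -y, -z); pixel columns grow to the right and rows downward; lengths in m; the calibration is good to about 2 mm. A picture is of the moment at which its call begins. There is no depth.
- workorder.job_done(): hands the job in; it is judged then, once.
The state is a dict: "clock": time; "joint_pos": joint angles; "joint_vel": joint speeds; "tau": joint torques, N m; "eef_pos": TCP position; "tool_rot": TCP orientation; "ft_force": force on the tool from outside, world axes, zero at the start; "ft_torque": the same for the moment, N m; "grip_width": finger opening in m; "grasp_force": force on a finger pad.
Only numpy, scipy, OpenCV 4.12 (cv2) and the standard library are available. Lean on these libraries where they do the work, as an engineer would, in place of code of your own. Each camera call takes 0.05 s, during which the arm holds its last target. There are 200 camera calls.

### The job

The dried samples came out of the oven as two piles, a small tin on top of a big one. Set every tin on the cork stand of its own shape and size, flat on the stand's floor inside the lip: both small tins first, because they cool quickest, and only then the two big ones. Keep the tins upright and leave the jar and the beaker where they stand.

Things in the scene. Friction and masses are not known exactly. Their poses are not given: they have to be found in the camera images.
- small_round_tin: Lidded aluminium sample tin, round, diameter 40 mm, 40 mm high, straight sides and a flat lid with a dark groove round its edge; about 80 g. At the start it stands on the middle of the lid of one of the big tins (which one varies), its underside 36 mm above the bench. Origin: centre of its underside; z up; yaw has no meaning. Grips from above across its sides.
- small_square_tin: Lidded aluminium sample tin, square, 34 x 34 mm, 40 mm high, straight sides and a flat lid with a dark groove round its edge; about 80 g. At the start it stands on the middle of the lid of one of the big tins (which one varies), its underside 36 mm above the bench. Origin: centre of its underside; z up; x and y square to its sides. Grips from above across its sides.
- big_round_tin: Lidded aluminium sample tin, round, diameter 60 mm, 36 mm high, straight sides and a flat lid with a dark groove round its edge; about 160 g. At the start it stands on the bench with one of the small tins on its lid; which one varies. Origin: centre of its underside; z up; yaw has no meaning. Grips from above across its sides.
- big_square_tin: Lidded aluminium sample tin, square, 52 x 52 mm, 36 mm high, straight sides and a flat lid with a dark groove round its edge; about 160 g. At the start it stands on the bench with one of the small tins on its lid; which one varies. Origin: centre of its underside; z up; x and y square to its sides. Grips from above across its sides.
- small_round_stand: Low cork stand for the small round tin, fixed to the bench: an open round tray with a 5 mm wide lip, 56 mm inside and 66 mm outside; its floor is 4 mm and the top of its lip 10 mm above the bench. Origin: centre of its underside on the bench; z up; yaw has no meaning.
- small_square_stand: Low cork stand for the small square tin, fixed to the bench: an open square tray with a 5 mm wide lip, 50 x 50 mm inside and 60 x 60 mm outside; its floor is 4 mm and the top of its lip 10 mm above the bench. Origin: centre of its underside on the bench; z up; x and y square to its sides.
- big_round_stand: Low cork stand for the big round tin, fixed to the bench: an open round tray with a 5 mm wide lip, 76 mm inside and 86 mm outside; its floor is 4 mm and the top of its lip 10 mm above the bench. Origin: centre of its underside on the bench; z up; yaw has no meaning.
- big_square_stand: Low cork stand for the big square tin, fixed to the bench: an open square tray with a 5 mm wide lip, 68 x 68 mm inside and 78 x 78 mm outside; its floor is 4 mm and the top of its lip 10 mm above the bench. Origin: centre of its underside on the bench; z up; x and y square to its sides.
- reagent_bottle: Bystander: small amber jar with a black cap, diameter 38 mm, 70 mm high, standing loose on the bench. Origin: centre of its underside.
- beaker: Bystander: small clear empty beaker, diameter 42 mm, 55 mm high, standing loose on the bench. Origin: centre of its underside.
Mind the look-alikes: they are no part of the job. Leave any yellow look-alike of the small_round_tin alone. Leave any red look-alike of the big_square_stand alone.

How it is judged:
On the way, in this order (a step that is already met when the one before it is completed fails the run):
1. both small tins stand released in their own stands, while the big tins are still where they started (within 25 mm) (horizontal distance between small_round_tin and small_round_stand below 0.013 m and z of small_round_tin in the frame of small_round_stand between 0.001 and 0.0065 m and angle between each of small_round_tin, small_square_tin's own z axis and vertical below 0.06 rad and linear speed of each of small_round_tin, small_square_tin below 0.02 m/s and horizontal distance between small_square_tin and small_square_stand below 0.013 m and z of small_square_tin in the frame of small_square_stand between 0.001 and 0.0065 m and contact force between each of small_round_tin, small_square_tin and the fingers below 0.1 N and distance of each of big_round_tin, big_square_tin from where it was at the start of the episode below 0.025 m), for 0.2 s.
2. both big tins stand released in their own stands as well (horizontal distance between big_round_tin and big_round_stand below 0.013 m and z of big_round_tin in the frame of big_round_stand between 0.001 and 0.0065 m and angle between each of big_round_tin, big_square_tin's own z axis and vertical below 0.06 rad and linear speed of each of big_round_tin, big_square_tin below 0.02 m/s and horizontal distance between big_square_tin and big_square_stand below 0.013 m and z of big_square_tin in the frame of big_square_stand between 0.001 and 0.0065 m and contact force between each of big_round_tin, big_square_tin and the fingers below 0.1 N), for 0.2 s.
At the end, for the whole second after the job is handed in: Each of the four tins stands in the cork stand of its own shape and size: centre within 13 mm of the stand's centre, underside on the stand's floor (1 to 6.5 mm above the bench), upright within 0.06 rad, at rest and released (all of step 2 and horizontal distance between small_round_tin and small_round_stand below 0.013 m and z of small_round_tin in the frame of small_round_stand between 0.001 and 0.0065 m and angle between each of small_round_tin, small_square_tin's own z axis and vertical below 0.06 rad and linear speed of each of small_round_tin, small_square_tin below 0.02 m/s and horizontal distance between small_square_tin and small_square_stand below 0.013 m and z of small_square_tin in the frame of small_square_stand between 0.001 and 0.0065 m and contact force between each of small_round_tin, small_square_tin and the fingers below 0.1 N); the robot touches nothing.
It fails at once if a tin is tipped by more than 0.6 rad (angle between any of small_round_tin, small_square_tin, big_round_tin, big_square_tin's own z axis and vertical above 0.6 rad).
It fails at once if the jar or the beaker is shifted by more than 25 mm or tipped by more than 0.4 rad (distance of any of reagent_bottle, beaker from where it was at the start of the episode above 0.025 m or angle between any of reagent_bottle, beaker's own z axis and vertical above 0.4 rad).
It also fails if it takes over 120 s, if anything falls off the work surface, if the arm or the gripper's body presses on something with over 40 N, if the wrist force passes 120 N, or if a joint passes its speed limit or range.

## Working session

There is one attempt and no reset: what is moved stays moved. The work goes in short steps, Python scripts to look and compute and a shell command to move; the robot and the scene stay as the last step left them, time stands still between calls to the robot, and variables do not carry over. Pictures are saved under pics/ and viewed, at most 14 in all, crops included, and the job is handed in when it is done.

```bash
ls; mkdir -p pics
python3 - <<'E'
from workcell import telemetry, vision
import cv2
o=telemetry.get_obs(); print(o)
for n in ("top","scene"):
    c=vision.camera(n); print(n,{k:v for k,v in c.items() if k!='img'})
    cv2.imwrite(f"pics/{n}0.png",c["img"][:,:,::-1])
E
```

```text
pics
{'clock': 0.0, 'joint_pos': array([-1.22397324e+00,  2.41434194e-01,  3.74252988e-03,  1.33518111e+00,
        3.20882414e-06,  1.57078272e+00]), 'joint_vel': array([-0.00031564,  0.0013323 ,  0.0014893 , -0.00129705,  0.00131807,
       -0.00123444]), 'tau': array([ 5.06814995e-04, -3.72318971e+01,  2.52407956e+01,  1.67839701e-02,
       -3.74306273e-05, -1.54501478e-06]), 'eef_pos': array([ 0.1697474 , -0.46964896,  0.23040933]), 'tool_rot': array([ 9.85000155e-01,  1.72550330e-01, -1.77551849e-04, -1.02293128e-03]), 'ft_force': array([-0.11279208,  0.06726242, -0.4032329 ]), 'ft_torque': array([-0.03539446,  0.02315341,  0.02348964]), 'grasp_force': 0.0, 'grip_width': 0.0855420610945922}
top {'fov_y': 45.31661012253649, 'cx': 313.6839047412229, 'cy': 233.1132062560421, 'pose': array([[-0.02552833,  0.99815939, -0.05501029,  0.5103744 ],
       [-0.99966278, -0.02575124, -0.00334686,  0.00180602],
       [-0.00475729,  0.0549063 ,  0.99848018,  1.24822004],
       [ 0.        ,  0.        ,  0.        ,  1.        ]])}
scene {'fov_y': 49.93406413794828, 'cx': 322.18007932705217, 'cy': 247.4282299346998, 'pose': array([[-0.72132563, -0.54897501,  0.42227452,  0.89668441],
       [ 0.69258686, -0.56859344,  0.44387492,  0.36811076],
       [-0.00357372,  0.61264014,  0.7903539 ,  0.68990509],
       [ 0.        ,  0.        ,  0.        ,  1.        ]])}
```

View pics/top0.png

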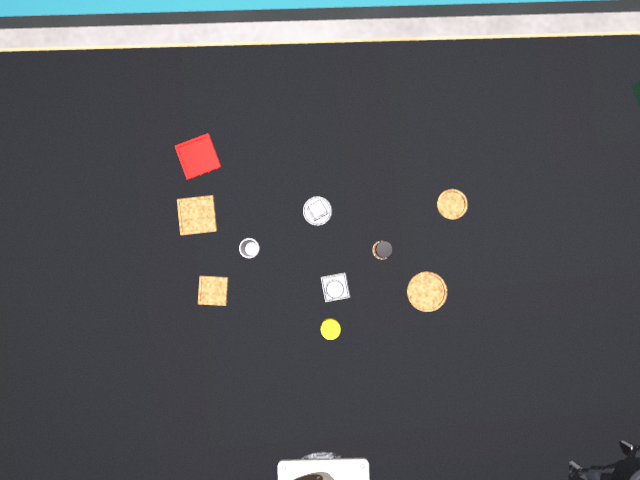

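View pics/scene0.png

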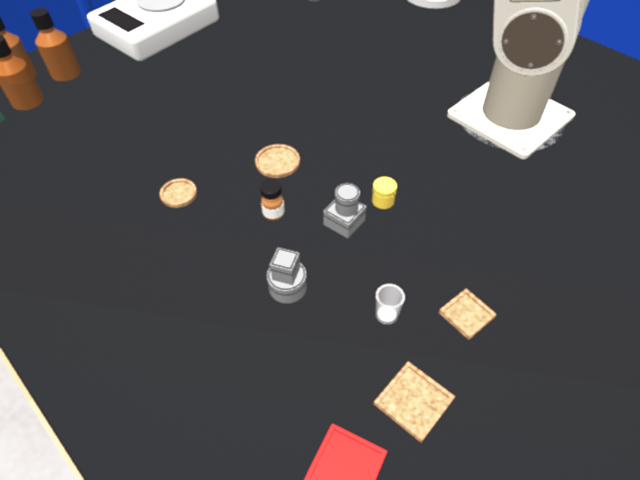

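The top view (image up = +x, left = +y) shows:
- Piles: small square on big round at (317,210), and small round on big square at (335,288).
- Stands: small round (452,204), big round (427,292), small square (213,291), big square (197,215).
- Leave alone: jar (382,250), beaker (249,248), yellow tin (330,329), red stand (197,156).

The scene view agrees.

```bash
cat > h.py <<'E'
import numpy as np, cv2
from workcell import telemetry, vision
from scipy.spatial.transform import Rotation as R
def ray(c,px,z):
    f=240/np.tan(np.radians(c["fov_y"])/2); P=np.asarray(c["pose"])
    d=P[:3,:3]@np.array([(px[0]-c["cx"])/f,-(px[1]-c["cy"])/f,-1]); o=P[:3,3]
    return o+d*(z-o[2])/d[2]
def blobs(m,amin):
    cs,_=cv2.findContours(m.astype(np.uint8),cv2.RETR_EXTERNAL,cv2.CHAIN_APPROX_NONE)
    return [k for k in cs if cv2.contourArea(k)>amin]
def meas(c,k,z):
    """blob outline cast on plane z: centre, sizes and yaw(deg) of min-area rectangle"""
    w=np.array([ray(c,p[0],z)[:2] for p in k])*1000
    (x,y),s,a=cv2.minAreaRect(w.astype(np.float32)); (ex,ey),r=cv2.minEnclosingCircle(w.astype(np.float32))
    fill=cv2.contourArea(w.astype(np.float32))/(s[0]*s[1])
    return np.round([x,y,s[0],s[1],a,fill,ex,ey,r],2)
def go(x,y,z,yaw):
    """shift (tool axes, /0.3 m) and turn (/360 deg about tool z) to reach x,y,z with tool x at yaw deg"""
    o=telemetry.get_obs(); r=R.from_quat(o["tool_rot"]); m=r.as_matrix()
    cur=np.degrees(np.arctan2(m[1,0],m[0,0])); t=R.from_euler('ZX',[yaw,180],degrees=True)
    n=t.as_matrix(); e=np.array([x,y,z])-o["eef_pos"]
    print("yaw",cur,"turn(before shift)",(r.inv()*t).as_rotvec()/2/np.pi,"shift now",m.T@e/.3,"shift after turn",n.T@e/.3)
E
python3 - <<'E'
from h import *
c=vision.camera("top"); hsv=cv2.cvtColor(c["img"],cv2.COLOR_RGB2HSV); H,S,V=cv2.split(hsv)
roi=np.zeros_like(V,bool); roi[100:400,120:520]=1
print("cork")
for k in blobs(roi&(H>8)&(H<27)&(S>60)&(V>100),300):
    print(k.reshape(-1,2).mean(0).round(1), meas(c,k,.01))
print("grey/light")
for k in blobs(roi&(S<60)&(V>85),200):
    print(k.reshape(-1,2).mean(0).round(1), meas(c,k,.036))
g=c["img"][185:315,220:400,::-1]
cv2.imwrite("pics/z1.png",cv2.resize(g,None,fx=4.4,fy=4.4,interpolation=cv2.INTER_CUBIC))
E
```

```text
cork
[212.4 290.4] [461.49 226.39  63.48  62.72  85.37   0.93 461.3  225.99  42.75]
[426.8 291.3] [ 448.16 -233.65   85.66   85.51   88.03    0.79  447.58 -233.19   43.92]
[196.3 215. ] [625.   258.61  81.1   81.44   4.88   0.95 624.13 258.96  55.22]
[451.9 203.8] [ 634.96 -294.45   64.76   67.35   87.86    0.78  634.39 -294.33   34.24]
grey/light
[335.  286.9] [463.18 -36.06  55.66  55.52   9.12   0.93 462.73 -36.02  37.81]
[379.7 250.6] [ 538.91 -136.11   40.03   40.08   88.22    0.6   539.01 -136.52   21.79]
[248.8 247.7] [550.31 143.09  42.24  44.36  88.84   0.8  550.03 143.59  22.79]
[317.1 210.5] [624.91  -3.42  61.39  61.6   88.52   0.8  624.6   -2.57  32.32]
```

View pics/z1.png

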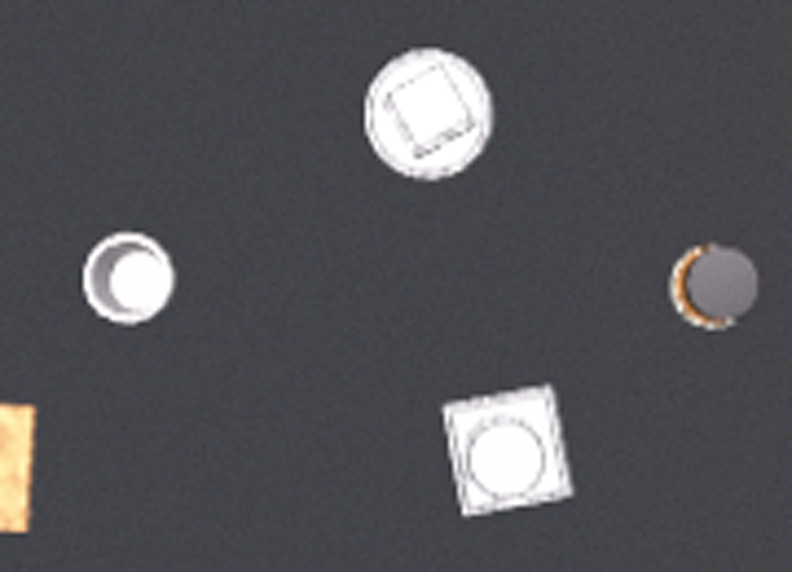

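```bash
python3 -m inch '[[[0,0,-0.0194],[0,0,0],-1],[[0,0,-0.0194],[0,0,0],-1],[[0,0,-0.0194],[0,0,0],-1],[[0,0,-0.0194],[0,0,0],-1],[[0,0,-0.0194],[0,0,0],-1],[[0,0,-0.0194],[0,0,0],-1],[[0,0,-0.0194],[0,0,0],-1],[[0,0,-0.0194],[0,0,0],-1],[[0,0,-0.0194],[0,0,0],-1],[[0,0,-0.0194],[0,0,0],-1]]'
python3 -m inch '[[[0,0,-0.0194],[0,0,0],-1],[[0,0,0],[0,0,0],-1],[[0,0,0],[0,0,0],-1]]'
python3 - <<'E'
from h import *
go(.463,-.036,.2,99)
E
```

```text
clock: 0.98
eef_pos: [0.1698, -0.47, 0.2309]
tool_rot: [0.707, 0.707, 0.0, -0.0]
ft_force: [0.6, -0.3, 0.3]
grip_width: 0.0854
grasp_force: 0.0
clock: 1.23
eef_pos: [0.1699, -0.47, 0.231]
tool_rot: [0.666, 0.746, 0.0, -0.0]
ft_force: [0.7, -0.1, 0.4]
grip_width: 0.0854
grasp_force: 0.0
yaw 96.51745150301653 turn(before shift) [-3.00225834e-05 -1.14844819e-04 -6.89595607e-03] shift now [1.32647031 1.13502208 0.1040621 ] shift after turn [1.2761371  1.19139497 0.1033424 ]
```

```bash
python3 -m inch '[[[0,0,-0.007],[0,0,0],-1],[[0,0,0],[0.045,0.0425,0],-1],[[0,0,0],[0.09,0.085,0],-1],[[0,0,0],[0.09,0.085,0],-1],[[0,0,0],[0.09,0.085,0],-1],[[0,0,0],[0.09,0.085,0],-1],[[0,0,0],[0.09,0.085,0],-1],[[0,0,0],[0.09,0.085,0],-1],[[0,0,0],[0.09,0.085,0],-1],[[0,0,0],[0.09,0.085,0],-1]]'
python3 -m inch '[[[0,0,0],[0.09,0.085,0],-1],[[0,0,0],[0.09,0.085,0],-1],[[0,0,0],[0.09,0.085,0],-1],[[0,0,0],[0.09,0.085,0],-1],[[0,0,0],[0.09,0.085,0],-1],[[0,0,0],[0.045,0.04,0],-1],[[0,0,0],[0.0,0,0],-1],[[0,0,0],[0,0,0],-1]]'
python3 - <<'E'
from h import *
go(.463,-.036,.12,99)
c=vision.camera("wrist"); print(c["pose"].round(3),c["fov_y"])
cv2.imwrite("pics/w1.png",c["img"][:,:,::-1])
E
```

```text
clock: 2.07
eef_pos: [0.3477, -0.2074, 0.2315]
tool_rot: [0.649, 0.761, 0.0, 0.0]
ft_force: [1.0, 0.2, -0.3]
grip_width: 0.0854
grasp_force: 0.0
clock: 2.73
eef_pos: [0.4611, -0.0393, 0.2309]
tool_rot: [0.648, 0.762, -0.0, -0.0]
ft_force: [0.1, -1.2, 0.6]
grip_width: 0.0857
grasp_force: 0.0
yaw 99.24417351142762 turn(before shift) [-1.77125451e-04  3.53689459e-05  6.78240202e-04] shift now [0.01002819 0.00854152 0.36981587] shift after turn [0.00998144 0.00808731 0.36982734]
[[ 0.987 -0.154 -0.042  0.451]
 [ 0.16   0.951  0.265  0.027]
 [-0.001 -0.268  0.963  0.373]
 [ 0.     0.     0.     1.   ]] 59.34026669118666
```

View pics/w1.png

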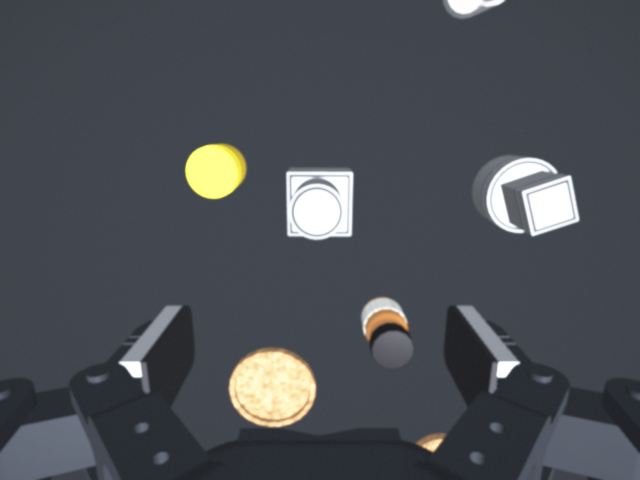

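The wrist view shows the small round lid at (317,211) on the big square (320,203), and the small square lid at about (552,205) on the big round (522,195). The pixel sizes look right. I'll cast rays to cross-check.

Run:
```python
from h import *
c=vision.camera("wrist")
for p in [(317,211.5),(552,205)]: print(ray(c,p,.076).round(4))
hsv=cv2.cvtColor(c["img"],cv2.COLOR_RGB2HSV); H,S,V=cv2.split(hsv)
m=(S<60)&(V>185); m[300:]=0
cs,h=cv2.findContours(m.astype(np.uint8),cv2.RETR_LIST,cv2.CHAIN_APPROX_NONE)
for k in cs:
    if cv2.contourArea(k)>500: print(k.reshape(-1,2).mean(0).round(), meas(c,k,.076))
```

```text
[ 0.4587 -0.035   0.076 ]
[ 0.6238 -0.0037  0.076 ]
[551. 204.] [623.3   -3.43  35.15  35.38  28.42   0.96 623.22  -3.53  23.98]
[320. 202.] [460.03 -29.82  46.94  49.33   9.12   0.94 460.07 -28.64  32.28]
[515. 189.] [5.9552e+02 2.2400e+00 5.3620e+01 3.9310e+01 7.6740e+01 3.9000e-01
 6.0252e+02 5.0000e-01 2.6970e+01]
```

```bash
python3 -m inch '[[[0,0,0],[0.012,0.002,0.06],-1],[[0,0,0],[0,0,0.12],-1],[[0,0,0],[0,0,0.12],-1],[[0,0,0],[0,0,0.12],-1],[[0,0,0],[0,0,0.1],-1],[[0,0,0],[0,0,0.06],-1],[[0,0,0],[0,0,0.03],-1],[[0,0,0],[0,0,0],-1],[[0,0,0],[0,0,0],-1]]'
python3 -m inch '[[[0,0,0],[0,0,0],1],[[0,0,0],[0,0,0],1],[[0,0,0],[0,0,0],1],[[0,0,0],[0,0,0],1],[[0,0,0],[0,0,0],1],[[0,0,0],[0,0,0],1],[[0,0,0],[0,0,0],1],[[0,0,0],[0,0,0],1],[[0,0,0],[0,0,0],1],[[0,0,0],[0,0,0],1]]'
```

```text
clock: 3.58
eef_pos: [0.4612, -0.0373, 0.0489]
tool_rot: [0.649, 0.761, 0.0, 0.0]
ft_force: [-0.2, 0.0, 0.1]
grip_width: 0.0851
grasp_force: 0.0
clock: 4.42
eef_pos: [0.462, -0.0365, 0.0496]
tool_rot: [0.648, 0.762, 0.001, 0.001]
ft_force: [-0.9, 1.0, 7.0]
grip_width: 0.0381
grasp_force: 60.0
```

```bash
python3 -m inch '[[[0,0,0],[0,0,-0.04],1],[[0,0,0],[0,0,-0.08],1],[[0,0,0],[0,0,-0.1],1],[[0,0,0],[0,0,-0.1],1],[[0,0,0],[0,0,-0.06],1],[[0,0,0],[0,0,0],1]]'
python3 -m inch '[[[0,0,0],[-0.047,0.022,0],1],[[0,0,0],[-0.094,0.0435,0],1],[[0,0,0],[-0.094,0.0435,0],1],[[0,0,0],[-0.094,0.0435,0],1],[[0,0,0],[-0.094,0.0435,0],1],[[0,0,0],[-0.094,0.0435,0],1],[[0,0,0],[-0.094,0.0435,0],1],[[0,0,0],[-0.094,0.0435,0],1],[[0,0,0],[-0.094,0.0435,0],1],[[0,0,0],[-0.094,0.0435,0],1]]'
python3 -m inch '[[[0,0,0],[-0.047,0.022,0],1],[[0,0,0],[0,0,0],1],[[0,0,0],[0,0,0],1],[[0,0,0],[0,0,0],1]]'
python3 - <<'E'
from h import *
go(.6347,-.2944,.06,99)
c=vision.camera("wrist")
cv2.imwrite("pics/w2.png",c["img"][:,:,::-1])
E
```

```text
clock: 4.92
eef_pos: [0.4642, -0.0365, 0.1671]
tool_rot: [0.648, 0.762, 0.003, 0.004]
ft_force: [1.3, -0.5, -1.1]
grip_width: 0.0386
grasp_force: 60.3
clock: 5.75
eef_pos: [0.6266, -0.282, 0.1608]
tool_rot: [0.648, 0.762, -0.0, -0.001]
ft_force: [1.6, -0.0, -0.7]
grip_width: 0.0385
grasp_force: 60.3
clock: 6.08
eef_pos: [0.6344, -0.2928, 0.1611]
tool_rot: [0.648, 0.762, -0.0, -0.001]
ft_force: [-0.8, 0.1, -1.1]
grip_width: 0.038
grasp_force: 60.4
yaw 99.23821182703314 turn(before shift) [-0.00032219 -0.00028745  0.00066199] shift now [-0.00593308  0.00097697  0.33701842] shift after turn [-5.32168525e-03  3.18118200e-04  3.37029898e-01]
```

View pics/w2.png

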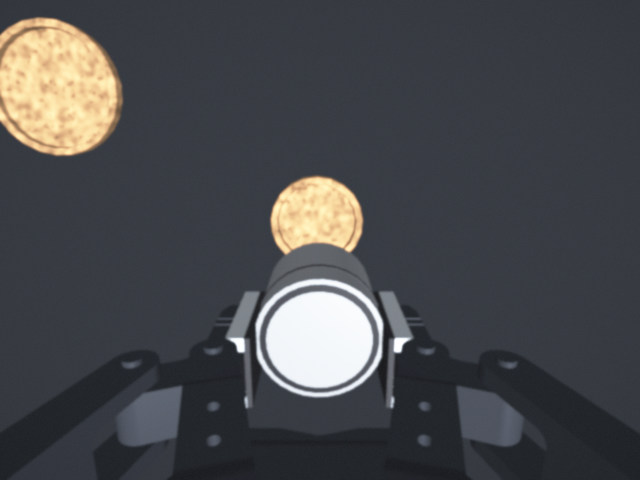

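The tin sits level and centred in the grip, with its lid at (320,338). The small round stand is below it, its centre near (317,221).

```bash
python3 - <<'E'
from h import *
c=vision.camera("wrist"); print("lid",ray(c,(320,338),.1875), "stand",ray(c,(317,221),.01))
E
python3 -m inch '[[[0,0,0],[-0.005,0,0.06],1],[[0,0,0],[0,0,0.1],1],[[0,0,0],[0,0,0.1],1],[[0,0,0],[0,0,0.08],1],[[0,0,0],[0,0,0.06],1],[[0,0,0],[0,0,0.03],1],[[0,0,0],[0,0,0],1],[[0,0,0],[0,0,0],1],[[0,0,0],[0,0,0],1]]'
```

```text
lid [ 0.63475395 -0.28923463  0.1875    ] stand [ 0.633474   -0.29341331  0.01      ]
clock: 6.93
eef_pos: [0.6367, -0.2956, 0.0355]
tool_rot: [0.648, 0.762, 0.0, 0.002]
ft_force: [0.7, -0.3, -0.1]
grip_width: 0.0389
grasp_force: 60.4
```

```bash
python3 -m inch '[[[0,0,0],[0,-0.005,0.03],1],[[0,0,0],[0,0,0.015],1],[[0,0,0],[0,0,0.01],1],[[0,0,0],[0,0,0.005],1],[[0,0,0],[0,0,0],1],[[0,0,0],[0,0,0],1],[[0,0,0],[0,0,0],1]]'
```

```text
clock: 7.52
eef_pos: [0.6339, -0.2957, 0.0177]
tool_rot: [0.648, 0.762, 0.0, 0.0]
ft_force: [-4.3, 0.5, 9.9]
grip_width: 0.0381
grasp_force: 61.6
```

```bash
python3 -m inch '[[[0,0,0],[0,0,0],-1],[[0,0,0],[0,0,0],-1],[[0,0,0],[0,0,0],-1],[[0,0,0],[0,0,0],-1],[[0,0,0],[0,0,0],-1],[[0,0,0],[0,0,0],-1],[[0,0,0],[0,0,-0.05],-1],[[0,0,0],[0,0,-0.1],-1],[[0,0,0],[0,0,-0.13],-1],[[0,0,0],[0,0,-0.13],-1]]'
python3 -m inch '[[[0,0,0],[0,0,-0.13],-1],[[0,0,0],[0,0,0],-1],[[0,0,0],[0,0,0],-1]]'
python3 - <<'E'
from h import *
go(.6235,-.0035,.18,118.4)
c=vision.camera("wrist")
cv2.imwrite("pics/w3.png",c["img"][:,:,::-1])
E
```

```text
clock: 8.35
eef_pos: [0.633, -0.2951, 0.138]
tool_rot: [0.648, 0.762, -0.0, -0.002]
ft_force: [0.3, -0.2, 0.4]
grip_width: 0.0854
grasp_force: 0.0
clock: 8.6
eef_pos: [0.6361, -0.2966, 0.1818]
tool_rot: [0.648, 0.762, 0.001, 0.004]
ft_force: [-0.7, -0.3, -0.8]
grip_width: 0.0854
grasp_force: 0.0
yaw 99.21260975336904 turn(before shift) [ 0.00097931  0.0009446  -0.0532953 ] shift now [0.97106007 0.11498563 0.0020475 ] shift after turn [0.8793054  0.42775073 0.00590491]
```

View pics/w3.png

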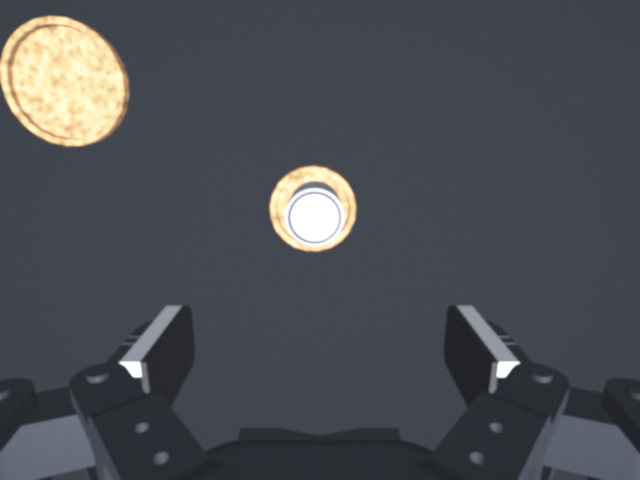

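The small round tin is seated inside the stand's lip: tin at (315,217), stand at (313,208), and the offset is parallax. Next is the small square.

```bash
python3 -m inch '[[[0,0,-0.0178],[0,0,0],-1],[[0,0,-0.0178],[0,0,0],-1],[[0,0,-0.0177],[0,0,0],-1],[[0,0,0],[0.05,0.025,0],-1],[[0,0,0],[0.1,0.049,0],-1],[[0,0,0],[0.1,0.049,0],-1],[[0,0,0],[0.1,0.049,0],-1],[[0,0,0],[0.1,0.049,0],-1],[[0,0,0],[0.1,0.049,0],-1],[[0,0,0],[0.1,0.049,0],-1]]'
python3 -m inch '[[[0,0,0],[0.1,0.049,0],-1],[[0,0,0],[0.085,0.039,0],-1],[[0,0,0],[0.045,0.02,0],-1],[[0,0,0],[0,0,0],-1],[[0,0,0],[0,0,0],-1],[[0,0,0],[0,0,0],-1]]'
python3 - <<'E'
from h import *
go(.6235,-.0035,.049,118.4)
c=vision.camera("wrist"); H,S,V=cv2.split(cv2.cvtColor(c["img"],cv2.COLOR_RGB2HSV))
m=(S<60)&(V>185); m[300:]=0
cs,h=cv2.findContours(m.astype(np.uint8),cv2.RETR_LIST,cv2.CHAIN_APPROX_NONE)
for k in cs:
    if cv2.contourArea(k)>500: print(k.reshape(-1,2).mean(0).round(), meas(c,k,.076))
cv2.imwrite("pics/w4.png",c["img"][:,:,::-1])
E
```

```text
clock: 9.48
eef_pos: [0.6237, -0.0769, 0.1747]
tool_rot: [0.512, 0.859, -0.001, -0.002]
ft_force: [0.2, -0.2, -0.1]
grip_width: 0.0857
grasp_force: 0.0
clock: 9.98
eef_pos: [0.6207, -0.0035, 0.1763]
tool_rot: [0.512, 0.859, -0.001, -0.001]
ft_force: [0.3, -0.3, 0.0]
grip_width: 0.0852
grasp_force: 0.0
yaw 118.3503692112134 turn(before shift) [-2.86438636e-04 -2.98598898e-05 -1.37836505e-04] shift now [-0.00449456  0.00892358  0.42431722] shift after turn [-0.00442234  0.00815604  0.42433343]
[323. 207.] [613.76  14.99  32.23   6.53  28.31   0.91 614.72  13.22  16.13]
[324. 227.] [618.91   4.97  52.1   53.46  28.33   0.8  620.42   3.1   29.3 ]
[ 82. 153.] [479.33 -23.15  38.93  38.95   8.97   0.97 479.29 -23.02  26.89]
[ 83. 153.] [479.45 -23.07  42.56  42.46   8.94   0.97 479.5  -22.95  29.3 ]
[ 83. 152.] [479.62 -22.88  45.29  45.25   9.02   0.98 479.48 -22.81  31.29]
```

View pics/w4.png

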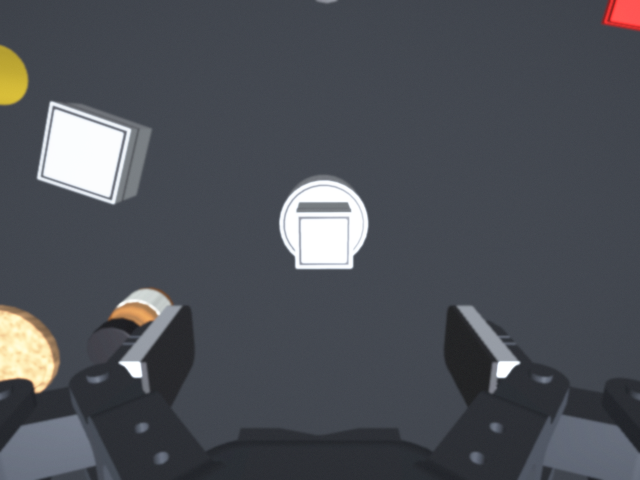

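The small square lid at (324,240) is square to the fingers, so I'm descending and gripping.

```bash
python3 -c "
from h import *
c=vision.camera('wrist'); print(ray(c,(324,240),.076))"
python3 -m inch '[[[0,0,0],[-0.004,0.009,0.06],-1],[[0,0,0],[0,0,0.12],-1],[[0,0,0],[0,0,0.12],-1],[[0,0,0],[0,0,0.08],-1],[[0,0,0],[0,0,0.04],-1],[[0,0,0],[0,0,0],-1],[[0,0,0],[0,0,0],-1]]'
python3 -m inch '[[[0,0,0],[0,0,0],1],[[0,0,0],[0,0,0],1],[[0,0,0],[0,0,0],1],[[0,0,0],[0,0,0],1],[[0,0,0],[0,0,0],1],[[0,0,0],[0,0,0],1],[[0,0,0],[0,0,0],1],[[0,0,0],[0,0,0],1],[[0,0,0],[0,0,0],1],[[0,0,0],[0,0,0],1]]'
python3 -m inch '[[[0,0,0],[0,0,-0.04],1],[[0,0,0],[0,0,-0.08],1],[[0,0,0],[0,0,-0.1],1],[[0,0,0],[0,0,-0.1],1],[[0,0,0],[0,0,-0.06],1],[[0,0,0],[0,0,0],1],[[0,0,0],[0,0,0],1]]'
python3 -c "
from h import *
go(.4615,.2262,.165,85.4)"
```

```text
[ 0.62394269 -0.00316697  0.076     ]
clock: 10.67
eef_pos: [0.6236, -0.0035, 0.0506]
tool_rot: [0.513, 0.858, -0.001, -0.001]
ft_force: [-0.4, 0.2, 0.2]
grip_width: 0.0856
grasp_force: 0.0
clock: 11.5
eef_pos: [0.6251, -0.0022, 0.0528]
tool_rot: [0.512, 0.859, 0.001, 0.001]
ft_force: [-0.4, -0.4, 6.6]
grip_width: 0.0327
grasp_force: 61.3
clock: 12.08
eef_pos: [0.6246, -0.0021, 0.1662]
tool_rot: [0.512, 0.859, 0.001, 0.001]
ft_force: [-0.6, -0.4, -1.1]
grip_width: 0.0331
grasp_force: 60.6
yaw 118.4119015696644 turn(before shift) [3.69132529e-04 6.92517553e-05 9.16998597e-02] shift now [ 0.92800527 -0.11617978  0.00286434] shift after turn [ 0.71488958 -0.60300571  0.00408988]
```

```bash
python3 -m inch '[[[0,0,0.0183],[0,0,0],1],[[0,0,0.0183],[0,0,0],1],[[0,0,0.0183],[0,0,0],1],[[0,0,0.0183],[0,0,0],1],[[0,0,0.0185],[0,0,0],1],[[0,0,0],[0.045,-0.038,0],1],[[0,0,0],[0.09,-0.076,0],1],[[0,0,0],[0.09,-0.076,0],1],[[0,0,0],[0.09,-0.076,0],1],[[0,0,0],[0.09,-0.076,0],1]]'
python3 -m inch '[[[0,0,0],[0.09,-0.076,0],1],[[0,0,0],[0.09,-0.076,0],1],[[0,0,0],[0.09,-0.076,0],1],[[0,0,0],[0.04,-0.033,0],1],[[0,0,0],[0,0,0],1],[[0,0,0],[0,0,0],1],[[0,0,0],[0,0,0],1]]'
python3 - <<'E'
from h import *
go(.4615,.2262,.021,85.4)
c=vision.camera("wrist")
cv2.imwrite("pics/w5.png",c["img"][:,:,::-1])
E
```

```text
clock: 12.92
eef_pos: [0.5289, 0.1277, 0.1626]
tool_rot: [0.735, 0.678, -0.002, -0.001]
ft_force: [1.4, 0.9, -0.6]
grip_width: 0.0329
grasp_force: 60.5
clock: 13.5
eef_pos: [0.4605, 0.2254, 0.164]
tool_rot: [0.735, 0.678, -0.001, -0.0]
ft_force: [0.2, -0.2, -0.9]
grip_width: 0.033
grasp_force: 60.5
yaw 85.38340532766932 turn(before shift) [-2.89941717e-04  2.59996776e-04 -4.63331222e-05] shift now [0.00360887 0.003865   0.47664163] shift after turn [0.00282922 0.0029976  0.47665314]
```

View pics/w5.png

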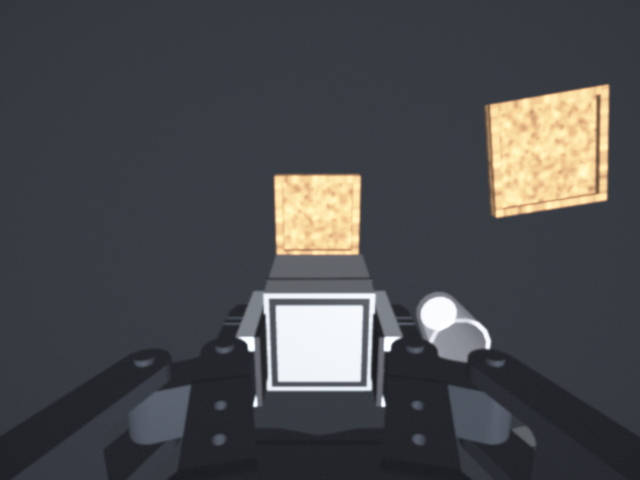

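The tin is square to its stand, which is near (318,216), and the beaker at (455,325) is clear of the fingers.

```bash
python3 -c "
from h import *
c=vision.camera('wrist'); print(ray(c,(318,216),.01), ray(c,(275,175),.01), ray(c,(361,175),.01),ray(c,(319,343),.187))"
python3 -m inch '[[[0,0,0],[0.003,0.003,0.06],1],[[0,0,0],[0,0,0.1],1],[[0,0,0],[0,0,0.1],1],[[0,0,0],[0,0,0.08],1],[[0,0,0],[0,0,0.06],1],[[0,0,0],[0,0,0.03],1],[[0,0,0],[0,0,0],1],[[0,0,0],[0,0,0],1]]'
```

```text
[0.46095786 0.22736558 0.01      ] [0.43338756 0.25908409 0.01      ] [0.49339386 0.25412615 0.01      ] [0.46168333 0.22515517 0.187     ]
clock: 14.27
eef_pos: [0.4624, 0.2264, 0.0363]
tool_rot: [0.735, 0.678, -0.0, -0.0]
ft_force: [0.3, -0.2, -0.4]
grip_width: 0.0328
grasp_force: 60.5
```

```bash
python3 -m inch '[[[0,0,0],[0,0,0.025],1],[[0,0,0],[0,0,0.015],1],[[0,0,0],[0,0,0.008],1],[[0,0,0],[0,0,0.004],1],[[0,0,0],[0,0,0],1],[[0,0,0],[0,0,0],1],[[0,0,0],[0,0,0],1]]'
```

```text
clock: 14.85
eef_pos: [0.4623, 0.2272, 0.0218]
tool_rot: [0.735, 0.678, 0.001, 0.0]
ft_force: [-1.5, -1.3, 4.9]
grip_width: 0.033
grasp_force: 61.2
```

```bash
python3 -m inch '[[[0,0,0],[0,0,0],-1],[[0,0,0],[0,0,0],-1],[[0,0,0],[0,0,0],-1],[[0,0,0],[0,0,0],-1],[[0,0,0],[0,0,0],-1],[[0,0,0],[0,0,0],-1],[[0,0,0],[0,0,-0.05],-1],[[0,0,0],[0,0,-0.1],-1],[[0,0,0],[0,0,-0.13],-1],[[0,0,0],[0,0,-0.13],-1]]'
python3 -m inch '[[[0,0,0],[0,0,-0.13],-1],[[0,0,0],[0,0,0],-1],[[0,0,0],[0,0,0],-1]]'
python3 - <<'E'
from h import *
go(.462,-.036,.18,99.1)
c=vision.camera("wrist"); cv2.imwrite("pics/w6.png",c["img"][:,:,::-1])
c=vision.camera("scene"); cv2.imwrite("pics/s6.png",c["img"][:,:,::-1])
E
```

```text
clock: 15.68
eef_pos: [0.4608, 0.2264, 0.1441]
tool_rot: [0.735, 0.678, -0.002, -0.0]
ft_force: [0.3, 0.1, 0.5]
grip_width: 0.0855
grasp_force: 0.0
clock: 15.93
eef_pos: [0.4639, 0.2279, 0.1857]
tool_rot: [0.735, 0.678, 0.003, 0.001]
ft_force: [-1.4, 0.2, 0.0]
grip_width: 0.0851
grasp_force: 0.0
yaw 85.3891216990495 turn(before shift) [ 0.00101888 -0.00045678 -0.03808734] shift now [-0.8774942   0.06445316  0.0163552 ] shift after turn [-0.86772761 -0.14526026  0.01913158]
```

View pics/w6.png

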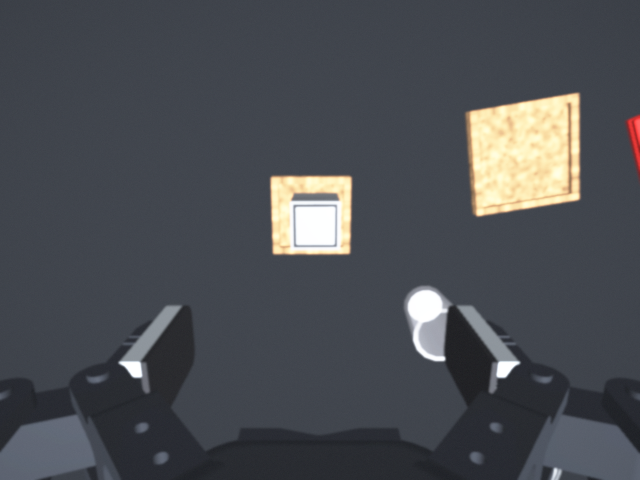

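View pics/s6.png

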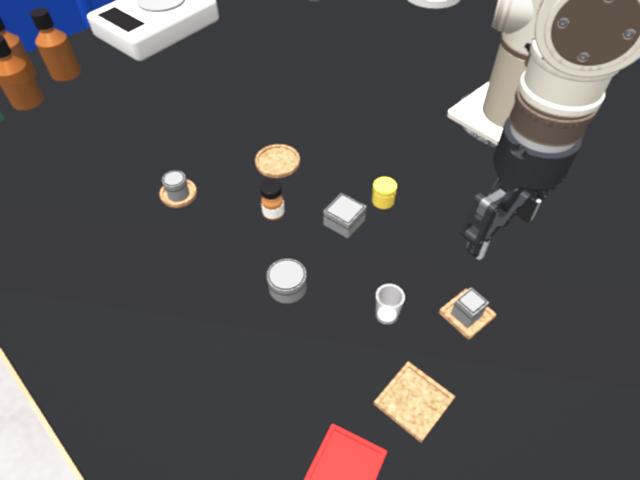

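Both small tins sit in their stands: square at (316,226) in the wrist view, round at (175,185) in the scene view. The big tins have not moved. Big square next.

```bash
python3 -c "
from h import *
c=vision.camera('wrist'); print(ray(c,(316,226),.044),ray(c,(311.5,216),.01))"
python3 -m inch '[[[0,0,-0.019],[0,0,0],-1],[[0,0,-0.019],[0,0,0],-1],[[0,0,0],[-0.05,-0.009,0],-1],[[0,0,0],[-0.108,-0.018,0],-1],[[0,0,0],[-0.108,-0.018,0],-1],[[0,0,0],[-0.108,-0.018,0],-1],[[0,0,0],[-0.108,-0.018,0],-1],[[0,0,0],[-0.108,-0.018,0],-1],[[0,0,0],[-0.108,-0.018,0],-1],[[0,0,0],[-0.108,-0.018,0],-1]]'
python3 -m inch '[[[0,0,0],[-0.06,-0.01,0],-1],[[0,0,0],[0,0,0],-1],[[0,0,0],[0,0,0],-1],[[0,0,0],[0,0,0],-1]]'
python3 - <<'E'
from h import *
c=vision.camera("wrist"); H,S,V=cv2.split(cv2.cvtColor(c["img"],cv2.COLOR_RGB2HSV))
m=(S<60)&(V>150); m[300:]=0
for k in blobs(m,500): print(k.reshape(-1,2).mean(0).round(), meas(c,k,.036))
go(.462,-.036,.005,99.1)
E
```

```text
[0.45994337 0.22571918 0.044     ] [0.45624039 0.22558313 0.01      ]
clock: 16.92
eef_pos: [0.4584, -0.0196, 0.1807]
tool_rot: [0.649, 0.761, -0.001, -0.002]
ft_force: [1.7, -0.1, 0.0]
grip_width: 0.0853
grasp_force: 0.0
clock: 17.25
eef_pos: [0.4591, -0.0359, 0.1815]
tool_rot: [0.649, 0.761, -0.001, -0.001]
ft_force: [-0.1, 1.0, 0.3]
grip_width: 0.0856
grasp_force: 0.0
[322. 221.] [461.19 -35.83  53.14  52.44   9.06   0.98 461.42 -36.09  36.64]
[560. 211.] [623.14  -2.77  60.27  60.51  58.6    0.78 623.29  -2.67  30.53]
yaw 99.13037318355921 turn(before shift) [-3.01595174e-04 -1.45570796e-04  8.45079081e-05] shift now [-0.00343062  0.00953522  0.58926037] shift after turn [-0.00288688  0.00842024  0.58928028]
```

```bash
python3 -m inch '[[[0,0,0],[0,0.007,0],-0.7],[[0,0,0],[0,0,0.06],-0.7],[[0,0,0],[0,0,0.12],-0.7],[[0,0,0],[0,0,0.12],-0.7],[[0,0,0],[0,0,0.12],-0.7],[[0,0,0],[0,0,0.1],-0.7],[[0,0,0],[0,0,0.04],-0.7],[[0,0,0],[0,0,0.02],-0.7],[[0,0,0],[0,0,0],-0.7],[[0,0,0],[0,0,0],-0.7]]'
python3 -m inch '[[[0,0,0],[0,0,0],1],[[0,0,0],[0,0,0],1],[[0,0,0],[0,0,0],1],[[0,0,0],[0,0,0],1],[[0,0,0],[0,0,0],1],[[0,0,0],[0,0,0],1],[[0,0,0],[0,0,0],1],[[0,0,0],[0,0,0],1]]'
python3 -c "
from h import *
go(.6245,.2588,.14,94.9)"
```

```text
clock: 18.13
eef_pos: [0.4627, -0.0355, 0.0092]
tool_rot: [0.649, 0.761, 0.0, 0.0]
ft_force: [0.1, 0.3, 0.4]
grip_width: 0.0728
grasp_force: 0.0
clock: 18.8
eef_pos: [0.4634, -0.0361, 0.0104]
tool_rot: [0.649, 0.761, 0.001, 0.001]
ft_force: [-0.3, 1.1, 5.5]
grip_width: 0.0509
grasp_force: 64.2
yaw 99.06758919441255 turn(before shift) [5.20499980e-04 5.57326538e-05 1.15767476e-02] shift now [ 0.88595907  0.68679353 -0.43032841] shift after turn [ 0.93362851  0.61917598 -0.43214614]
```

```bash
python3 -m inch '[[[0,0,0],[0,0,-0.04],1],[[0,0,0],[0,0,-0.1],1],[[0,0,0],[0,0,-0.12],1],[[0,0,0],[0,0,-0.12],1],[[0,0,0],[0,0,-0.06],1],[[0,0,0.0116],[0,0,0],1],[[0,0,0],[0.05,0.033,0],1],[[0,0,0],[0.1,0.066,0],1],[[0,0,0],[0.1,0.066,0],1],[[0,0,0],[0.1,0.066,0],1]]'
python3 -m inch '[[[0,0,0],[0.1,0.066,0],1],[[0,0,0],[0.1,0.066,0],1],[[0,0,0],[0.1,0.066,0],1],[[0,0,0],[0.1,0.066,0],1],[[0,0,0],[0.1,0.066,0],1],[[0,0,0],[0.084,0.058,0],1],[[0,0,0],[0,0,0],1],[[0,0,0],[0,0,0],1],[[0,0,0],[0,0,0],1]]'
python3 - <<'E'
from h import *
go(.6245,.2588,.03,94.9)
c=vision.camera("wrist"); cv2.imwrite("pics/w7.png",c["img"][:,:,::-1])
E
```

```text
clock: 19.63
eef_pos: [0.5227, 0.0753, 0.1414]
tool_rot: [0.677, 0.736, 0.001, 0.0]
ft_force: [1.0, -0.5, -1.5]
grip_width: 0.051
grasp_force: 63.3
clock: 20.38
eef_pos: [0.6225, 0.2585, 0.1402]
tool_rot: [0.676, 0.737, -0.001, -0.0]
ft_force: [0.6, -0.3, -2.1]
grip_width: 0.051
grasp_force: 63.4
yaw 94.90164116126938 turn(before shift) [-2.27660691e-04  1.32924067e-04  4.46371220e-06] shift now [0.0007898  0.00730314 0.36721198] shift after turn [0.0004833  0.00677784 0.36722258]
```

View pics/w7.png

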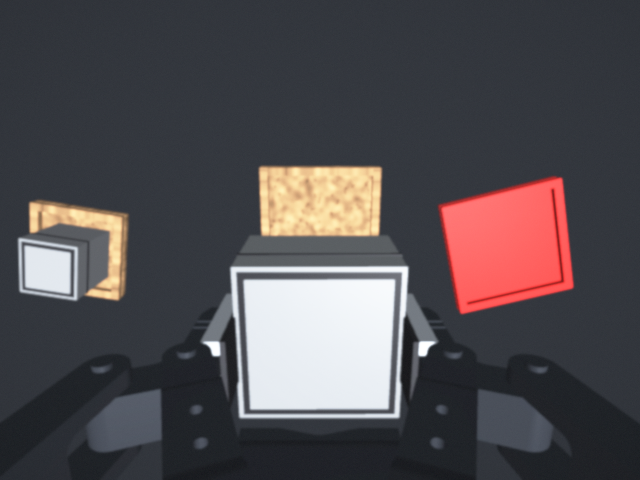

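The tin is square to the big square stand; its far edge is at row 167, columns 259–382. The red stand sits to the right, below finger height.

```bash
python3 -c "
from h import *
c=vision.camera('wrist'); print(ray(c,(320.5,167),.01),ray(c,(319,341),.166))"
python3 -m inch '[[[0,0,0],[0,0.006,0.05],1],[[0,0,0],[0,0,0.1],1],[[0,0,0],[0,0,0.1],1],[[0,0,0],[0,0,0.07],1],[[0,0,0],[0,0,0.03],1],[[0,0,0],[0,0,0],1],[[0,0,0],[0,0,0],1]]'
```

```text
[0.6205939  0.29733138 0.01      ] [0.62288044 0.26008078 0.166     ]
clock: 21.07
eef_pos: [0.6252, 0.2584, 0.0366]
tool_rot: [0.677, 0.736, 0.0, 0.0]
ft_force: [0.7, 0.3, -1.2]
grip_width: 0.0512
grasp_force: 63.5
```

```bash
python3 -m inch '[[[0,0,0],[0,0,0.03],1],[[0,0,0],[0,0,0.02],1],[[0,0,0],[0,0,0.015],1],[[0,0,0],[0,0,0.009],1],[[0,0,0],[0,0,0],1],[[0,0,0],[0,0,0],1],[[0,0,0],[0,0,0],1]]'
```

```text
clock: 21.65
eef_pos: [0.6254, 0.2593, 0.0155]
tool_rot: [0.676, 0.737, 0.001, 0.0]
ft_force: [-1.2, -1.4, 5.5]
grip_width: 0.0507
grasp_force: 64.2
```

Contact felt. I'll release, rise, and go to the big round.

```bash
python3 -m inch '[[[0,0,0],[0,0,0],-1],[[0,0,0],[0,0,0],-1],[[0,0,0],[0,0,0],-1],[[0,0,0],[0,0,0],-1],[[0,0,0],[0,0,0],-1],[[0,0,0],[0,0,0],-1],[[0,0,0],[0,0,-0.05],-1],[[0,0,0],[0,0,-0.1],-1],[[0,0,0],[0,0,-0.13],-1],[[0,0,0],[0,0,-0.13],-1]]'
python3 -m inch '[[[0,0,0],[0,0,-0.13],-1],[[0,0,0],[0,0,0],-1],[[0,0,0],[0,0,0],-1]]'
python3 - <<'E'
from h import *
go(.6232,-.0027,.18,94.9)
c=vision.camera("wrist"); H,S,V=cv2.split(cv2.cvtColor(c["img"],cv2.COLOR_RGB2HSV))
m=(S<60)&(V>150); m[300:]=0
for k in blobs(m,500): print(k.reshape(-1,2).mean(0).round(), meas(c,k,.04))
m=(H>8)&(H<27)&(S>60)&(V>80); m[300:]=0
for k in blobs(m,500): print(k.reshape(-1,2).mean(0).round(), meas(c,k,.01))
E
```

```text
clock: 22.48
eef_pos: [0.6238, 0.2586, 0.1363]
tool_rot: [0.676, 0.737, -0.002, -0.001]
ft_force: [1.8, 0.4, 0.1]
grip_width: 0.0853
grasp_force: 0.0
clock: 22.73
eef_pos: [0.627, 0.2599, 0.1797]
tool_rot: [0.676, 0.737, 0.004, 0.002]
ft_force: [-0.0, 0.2, -0.9]
grip_width: 0.0852
grasp_force: 0.0
yaw 94.89515898233766 turn(before shift) [ 1.23748676e-03 -3.94125434e-04 -1.49796211e-05] shift now [-0.87118749 -0.08731794 -0.00374408] shift after turn [-0.87118502 -0.08741802 -0.00090737]
[ 74. 252.] [460.45 225.74  36.03  35.99  85.32   0.97 460.16 225.94  24.42]
[313. 224.] [626.99 259.83  62.84  59.14   1.73   0.8  627.67 261.46  41.52]
[108. 229.] [4.6146e+02 2.2764e+02 6.3830e+01 6.4690e+01 8.5410e+01 4.0000e-01
 4.6247e+02 2.2899e+02 4.2680e+01]
[311. 214.] [622.88 258.74  79.94  79.56   4.78   0.99 622.81 258.77  55.26]
```

```bash
python3 -m inch '[[[0,0,0],[-0.05,-0.005,0],-1],[[0,0,0],[-0.11,-0.011,0],-1],[[0,0,0],[-0.11,-0.011,0],-1],[[0,0,0],[-0.11,-0.011,0],-1],[[0,0,0],[-0.11,-0.011,0],-1],[[0,0,0],[-0.11,-0.011,0],-1],[[0,0,0],[-0.11,-0.011,0],-1],[[0,0,0],[-0.11,-0.011,0],-1],[[0,0,0],[-0.05,-0.005,0],-1],[[0,0,0],[0,0,0],-1]]'
python3 -m inch '[[[0,0,0],[0,0,0],-1],[[0,0,0],[0,0,0],-1]]'
python3 - <<'E'
from h import *
c=vision.camera("wrist"); H,S,V=cv2.split(cv2.cvtColor(c["img"],cv2.COLOR_RGB2HSV))
m=(S<60)&(V>150); m[300:]=0
for k in blobs(m,500): print(k.reshape(-1,2).mean(0).round(), meas(c,k,.036))
go(.6232,-.0027,.008,94.9)
E
```

```text
clock: 23.62
eef_pos: [0.6194, -0.0079, 0.1732]
tool_rot: [0.678, 0.735, -0.002, -0.001]
ft_force: [0.7, -0.6, 0.1]
grip_width: 0.0853
grasp_force: 0.0
clock: 23.78
eef_pos: [0.6205, -0.0027, 0.1743]
tool_rot: [0.676, 0.737, -0.001, -0.001]
ft_force: [0.7, -0.2, -0.6]
grip_width: 0.0857
grasp_force: 0.0
[323. 222.] [623.97  -1.78  64.49  62.69  60.59   0.78 623.37  -0.91  32.96]
[223.   7.] [551.31 123.2   39.41  12.47   4.82   0.63 550.8  129.14  19.71]
yaw 94.9671849907187 turn(before shift) [-2.53116609e-04 -9.32534636e-05  1.86699186e-04] shift now [-0.00279517  0.00910465  0.55532281] shift after turn [-0.00245962  0.00822454  0.55533812]
```

```bash
python3 -m inch '[[[0,0,0],[0,0.009,0.05],-1],[[0,0,0],[0,0,0.11],-1],[[0,0,0],[0,0,0.12],-1],[[0,0,0],[0,0,0.12],-1],[[0,0,0],[0,0,0.1],-1],[[0,0,0],[0,0,0.04],-1],[[0,0,0],[0,0,0.015],-1],[[0,0,0],[0,0,0],-1],[[0,0,0],[0,0,0],-1]]'
python3 -m inch '[[[0,0,0],[0,0,0],1],[[0,0,0],[0,0,0],1],[[0,0,0],[0,0,0],1],[[0,0,0],[0,0,0],1],[[0,0,0],[0,0,0],1],[[0,0,0],[0,0,0],1],[[0,0,0],[0,0,0],1],[[0,0,0],[0,0,0],1]]'
python3 -c "
from h import *
go(.4479,-.2334,.165,94.9)"
```

```text
clock: 24.58
eef_pos: [0.6254, -0.0024, 0.0107]
tool_rot: [0.676, 0.737, 0.001, 0.001]
ft_force: [0.3, -0.8, 0.3]
grip_width: 0.0853
grasp_force: 0.0
clock: 25.25
eef_pos: [0.6257, -0.003, 0.0118]
tool_rot: [0.676, 0.737, 0.002, 0.002]
ft_force: [-0.4, -0.3, 5.5]
grip_width: 0.0578
grasp_force: 65.2
yaw 94.88544939183998 turn(before shift) [ 7.34781412e-04  3.49466549e-05 -4.03378285e-05] shift now [-0.71481564 -0.65347248 -0.5136754 ] shift after turn [-0.71453722 -0.65601852 -0.51080952]
```

```bash
python3 -m inch '[[[0,0,0],[0,0,-0.04],1],[[0,0,0],[0,0,-0.1],1],[[0,0,0],[0,0,-0.12],1],[[0,0,0],[0,0,-0.12],1],[[0,0,0],[0,0,-0.1],1],[[0,0,0],[0,0,-0.03],1],[[0,0,0],[-0.045,-0.041,0],1],[[0,0,0],[-0.09,-0.082,0],1],[[0,0,0],[-0.09,-0.082,0],1],[[0,0,0],[-0.09,-0.082,0],1]]'
python3 -m inch '[[[0,0,0],[-0.09,-0.082,0],1],[[0,0,0],[-0.09,-0.082,0],1],[[0,0,0],[-0.09,-0.082,0],1],[[0,0,0],[-0.09,-0.082,0],1],[[0,0,0],[-0.04,-0.039,0],1],[[0,0,0],[0,0,0],1],[[0,0,0],[0,0,0],1],[[0,0,0],[0,0,0],1]]'
python3 - <<'E'
from h import *
go(.4479,-.2334,.038,94.9)
c=vision.camera("wrist"); cv2.imwrite("pics/w8.png",c["img"][:,:,::-1])
E
```

```text
clock: 26.08
eef_pos: [0.5447, -0.105, 0.1618]
tool_rot: [0.676, 0.737, -0.0, -0.0]
ft_force: [-0.1, -0.5, -0.9]
grip_width: 0.0585
grasp_force: 64.7
clock: 26.75
eef_pos: [0.4468, -0.2331, 0.162]
tool_rot: [0.676, 0.737, 0.0, -0.0]
ft_force: [0.4, -0.1, -1.8]
grip_width: 0.0582
grasp_force: 64.7
yaw 94.89260188590329 turn(before shift) [ 4.62184056e-05 -6.38944381e-05 -2.05595936e-05] shift now [-0.00143962  0.00338148  0.41336981] shift after turn [-0.00127412  0.00350134  0.41336935]
```

View pics/w8.png

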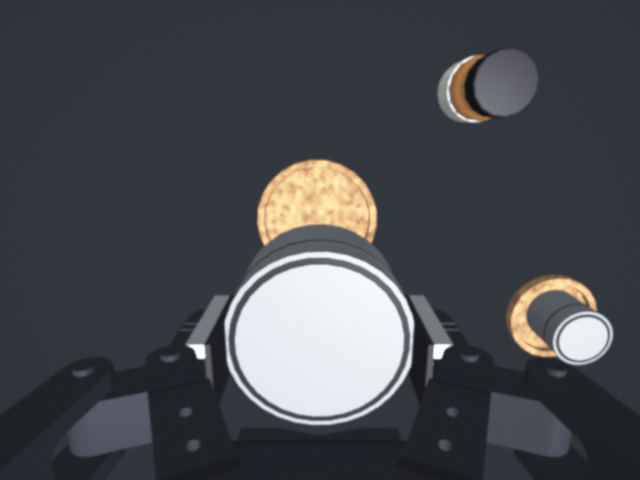

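The big round is held centrally, its lid at (319,338), over its stand at about (317,218). The jar at (500,85) is well clear.

```bash
python3 -c "
from h import *
c=vision.camera('wrist'); print(ray(c,(317,218),.01),ray(c,(319,338),.186))"
python3 -m inch '[[[0,0,0],[-0.001,0.002,0.05],1],[[0,0,0],[0,0,0.1],1],[[0,0,0],[0,0,0.12],1],[[0,0,0],[0,0,0.09],1],[[0,0,0],[0,0,0.04],1],[[0,0,0],[0,0,0.01],1],[[0,0,0],[0,0,0],1],[[0,0,0],[0,0,0],1]]'
```

```text
[ 0.44620457 -0.23150312  0.01      ] [ 0.44744734 -0.2303951   0.186     ]
clock: 27.52
eef_pos: [0.4485, -0.2335, 0.0397]
tool_rot: [0.676, 0.737, 0.0, 0.001]
ft_force: [-0.2, -0.2, -1.5]
grip_width: 0.0584
grasp_force: 64.7
```

```bash
python3 -m inch '[[[0,0,0],[0,0,0.035],1],[[0,0,0],[0,0,0.025],1],[[0,0,0],[0,0,0.014],1],[[0,0,0],[0,0,0.007],1],[[0,0,0],[0,0,0],1],[[0,0,0],[0,0,0],1],[[0,0,0],[0,0,0],1]]'
```

```text
clock: 28.1
eef_pos: [0.4476, -0.2337, 0.0158]
tool_rot: [0.676, 0.737, 0.0, 0.0]
ft_force: [-1.6, 1.1, 6.0]
grip_width: 0.0583
grasp_force: 65.0
```

```bash
python3 -m inch '[[[0,0,0],[0,0,0],-1],[[0,0,0],[0,0,0],-1],[[0,0,0],[0,0,0],-1],[[0,0,0],[0,0,0],-1],[[0,0,0],[0,0,0],-1],[[0,0,0],[0,0,0],-1],[[0,0,0],[0,0,-0.05],-1],[[0,0,0],[0,0,-0.1],-1],[[0,0,0],[0,0,-0.13],-1],[[0,0,0],[0,0,-0.13],-1]]'
python3 -m inch '[[[0,0,0],[0,0,-0.13],-1],[[0,0,0],[0,-0.1,0],-1],[[0,0,0],[0,-0.13,0],-1],[[0,0,0],[0,-0.1,0],-1],[[0,0,0],[0,0,0],-1],[[0,0,0],[0,0,0],-1],[[0,0,0],[0,0,0],-1],[[0,0,0],[0,0,0],-1]]'
python3 - <<'E'
from h import *
c=vision.camera("top"); H,S,V=cv2.split(cv2.cvtColor(c["img"],cv2.COLOR_RGB2HSV))
roi=np.zeros_like(V,bool); roi[170:330,160:490]=1
for k in blobs(roi&(S<50)&(V>150),150): print(k.reshape(-1,2).mean(0).round(), meas(c,k,.041))
s=vision.camera("scene"); cv2.imwrite("pics/end.png",s["img"][:,:,::-1])
E
```

```text
clock: 28.93
eef_pos: [0.4462, -0.2331, 0.1381]
tool_rot: [0.676, 0.737, -0.0, -0.001]
ft_force: [1.2, -0.2, 0.2]
grip_width: 0.0852
grasp_force: 0.0
clock: 29.6
eef_pos: [0.3498, -0.2424, 0.1768]
tool_rot: [0.676, 0.737, 0.0, 0.001]
ft_force: [-0.6, 0.1, -0.5]
grip_width: 0.0855
grasp_force: 0.0
[208. 289.] [464.37 228.05  33.64  35.45  88.55   0.86 464.36 227.97  23.12]
[429. 291.] [ 449.61 -231.93   58.59   58.27   88.54    0.79  449.85 -231.42   30.47]
[249. 248.] [550.17 143.55  40.02  39.93  88.53   0.81 550.09 143.48  21.24]
[191. 213.] [626.69 260.    52.38  52.03   5.25   0.89 626.82 259.97  35.96]
[455. 202.] [ 635.9  -293.5    37.88   40.29   87.81    0.77  635.91 -293.49   20.73]
```

View pics/end.png

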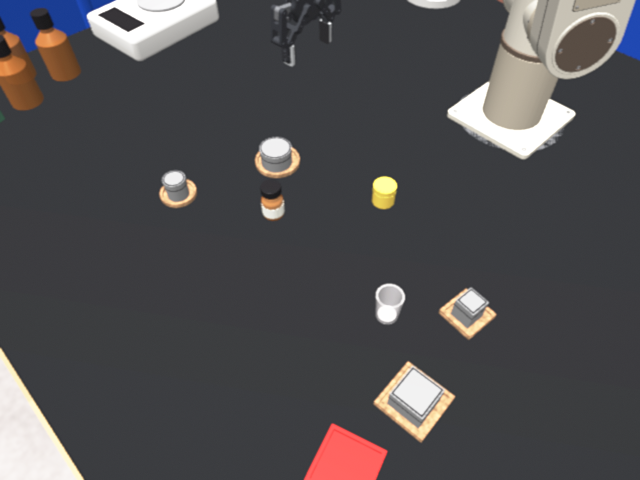

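All four tins stand centred in their own stands, within about 3 mm. The jar and beaker have not moved, and the gripper is clear.

```bash
python3 -c "
from workcell import workorder
print(workorder.job_done())"
```

```text
the job is handed in; nothing more can be done
None
```

The job is handed in: both small tins and then both big tins were set on their matching stands, within about 3 mm of centre by the cameras, with the jar and beaker left in place, after about 30 s of robot time; no verdict was returned.

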